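# Find the tin of reed stock by its weight

### The arm

A 6-joint arm with a two-finger parallel gripper is mounted at the origin on the work surface. World frame = base frame: x ahead of the robot, y to its left, z up, the work surface at z = 0. Lengths are in m, angles in degrees, forces in N, time in s.
With the tool pointing down it reaches from about 0.325 to 0.85 m from the base axis. Payload 15.5 kg.
Tool frame: the origin (TCP) lies midway between the tips of the shut fingers; the grasp point (between the pads) lies 19 mm behind it; z points along the fingers, y is the line along which they close (so a half turn about z gives the same grasp; the last joint's range is limited). The gripper opens to 91 mm and grips with 3 to 60 N. Pads are 32 mm wide; open, the fingers measure 118 mm over their backs; the gripper's body (76 mm by 178 mm) begins 60 mm behind the grasp point.
Start: joints at [-73.997, 28.281, 77.091, -0, 74.628, -5.472], TCP at [0.229, -0.582, 0.214] pointing down, gripper open.
Joint ranges: [-166.48, 166.48], [-47.26, 123.95], [12.59, 153.08], [-70.14, 250.14], [6.76, 159.57], [-176.63, 176.63]. Speed limits (degrees/s): [108.29, 108.29, 147.25, 172.46, 172.46, 172.46].

### API

Orientations are given as a 3x3 rotation matrix whose columns are the frame's x, y, z axes.
In Python, from bench import ctrl gives the robot as it stands. The module is installed in compiled form; this text tells all that it offers. Calls block until the motion is done:
- ctrl.goto(position, orientation): joint-space move of the TCP to a pose.
- ctrl.move_l(position, vel=0.15, ori=None, contact_N=None): straight line of the TCP; ori=None keeps the orientation; vel is the mean speed in m/s. With contact_N (N) it stops when the force on the tool has changed by that much, and returns True; else False.
- ctrl.movej(angles): joint-space move.
- ctrl.command_gripper(opening): opening from 0.0 (shut) to 1.0 (fully open); the grip force is fixed at half the most; returns when the fingers have stopped.
- ctrl.sleep(seconds).
- ctrl.ik(position, orientation): joint angles nearest the present ones, or None.
- ctrl.read_camera(name): name is "side" or "top" or "wrist"; returns the picture (480x640x3 uint8, blue, green, red); there is no depth.
- ctrl.camera_params(name): a dict with "fx", "fy", "cx", "cy" (pixels), "D" ([k1, k2, p1, p2, k3] as OpenCV has them; the pictures are not rectified), "pose" (4x4, takes a point from camera to world coordinates); the wrist camera has in their place "T_tool_cam" (4x4, takes a point from camera to tool coordinates, whose origin is the TCP and whose axes are the flange's). Camera axes: x right, y up, looking along -z (the intrinsics and any distortion apply to the point x, -y, -z); pixel columns grow to the right and rows downward; lengths in m; the calibration is good to about 2 mm. A picture is of the moment at which its call begins: read the wrist's pose just before it. camera_params takes no time and is no camera call.
A pose or a line that the arm cannot do raises ctrl.MotionError and nothing moves.
- ctrl.sign_off(): hands the job in; it is judged then, once.
Readings, each from a call of its own:
- ctrl.current_t(): time.
- ctrl.current_q(): joint angles.
- ctrl.current_dq(): joint speeds.
- ctrl.current_effort(): joint torques, N m.
- ctrl.current_tool_pos(): TCP position.
- ctrl.current_eef_rot(): TCP orientation.
- ctrl.current_contact_force(): force on the tool from outside, world axes, zero at the start.
- ctrl.current_wrist_torque(): the same for the moment, N m.
- ctrl.current_grip_width(): opening from 0.0 (shut) to 1.0 (fully open).
- ctrl.current_grasp_force(): force on a finger pad.
Only numpy, scipy, OpenCV 4.12 (cv2) and the standard library are available. Lean on these libraries where they do the work, as an engineer would, in place of code of your own. Each camera call takes 0.05 s, during which the arm holds its last target. There are 200 camera calls.

### The job

Three identical closed tins stand on a board, and only the heaviest still holds brass reed stock: working from the robot's left to its right, lift each straight up about 5 cm over its own place to feel its weight, and set the light ones back upright where they stood, without dropping them. Then hold the heaviest up, upright, 15 cm above the board, and finish while still holding it there (if it is the last one lifted, just keep it in the grip). Knock no tin over, and leave the comb, cover plate, feeler gauge and reed lifter alone.

Things in the scene. Friction and masses are not known exactly. Their poses are not given: they have to be found in the camera images.
- tin_a: one of three outwardly identical closed round tins, plain bare metal, 50 mm diameter, 60 mm tall, smooth straight wall, standing on the board; origin at the centre of its underside, z up along its axis. Any of the three tins may stand at any of the three places. What is inside does not move about. Each weighs between 0.1 and 0.7 kg; one is heavier than both others by 150 g or more
- tin_b: one of three outwardly identical closed round tins, plain bare metal, 50 mm diameter, 60 mm tall, smooth straight wall, standing on the board; origin at the centre of its underside, z up along its axis. Any of the three tins may stand at any of the three places. What is inside does not move about. Each weighs between 0.1 and 0.7 kg; one is heavier than both others by 150 g or more
- tin_c: one of three outwardly identical closed round tins, plain bare metal, 50 mm diameter, 60 mm tall, smooth straight wall, standing on the board; origin at the centre of its underside, z up along its axis. Any of the three tins may stand at any of the three places. What is inside does not move about. Each weighs between 0.1 and 0.7 kg; one is heavier than both others by 150 g or more
- board: fixed flat wooden board 110 x 360 x 10 mm with three round cork inlays (80 mm diameter, flush) in a row along its y axis at 120 mm pitch; origin at the centre of its underside on the bench, z up, its top 10 mm above; its y points roughly to the robot's left (world +y, within 0.3 rad), its x away from the robot
- place_left (a point): point on the board's top surface, at the centre of the left cork inlay (world +y end, as the robot sees it); axes parallel to the board's. A tin stands within 8 mm of it at the start
- place_middle (a point): point on the board's top surface, at the centre of the middle cork inlay (centre, as the robot sees it); axes parallel to the board's. A tin stands within 8 mm of it at the start
- place_right (a point): point on the board's top surface, at the centre of the right cork inlay (world -y end, as the robot sees it); axes parallel to the board's. A tin stands within 8 mm of it at the start
- comb: bystander: loose orange plastic harmonica comb 27 x 102 x 7 mm, lying flat beyond the board; origin at the centre of its underside, long axis y
- cover_plate: bystander: loose dull silver cover plate 30 x 104 x 11 mm, lying beyond the board; origin at the centre of its underside, long axis y
- feeler_gauge: bystander: loose steel feeler gauge in a brass sheath 16 x 122 x 8 mm (from y -48 to +75 mm), lying on the robot's side of the board; origin under the middle of the sheath, long axis y
- reed_lifter: bystander: loose rubber-tipped reed lifter 11 x 129 x 10 mm (from y -65 to +64 mm), lying on the robot's side of the board; origin at its underside, long axis y
Mind the look-alikes: they are no part of the job. What is shaped like the tin_c but brown or orange is not meant. Leave any red look-alike of the tin_a alone.

How it is judged:
By the outcome, as a careful person would: the job done as asked, in the order asked, and still so for the second after the job is handed in, while the arm keeps its last pose, push and grip.
It also fails if it takes over 64 s, if anything falls off the work surface, if the arm or the gripper's body presses on something with over 40 N, if the wrist force passes 120 N, or if a joint passes its speed limit or range.

## Working session

There is one attempt and no reset: what is moved stays moved. The work goes in short steps, each a Python script; the robot and the scene stay as the last script left them, time stands still between calls to the robot, and variables do not carry over. Pictures are saved under pics/ and viewed, at most 10 in all, crops included, and the job is handed in when it is done.

```bash
mkdir -p pics
python3 - <<'E'
from bench import ctrl
import cv2,numpy as np
for n in("top","side"):
    cv2.imwrite(f"pics/{n}0.png",ctrl.read_camera(n))
    p=ctrl.camera_params(n);print(n,{k:np.round(v,4).tolist() for k,v in p.items()})
p=ctrl.camera_params("wrist");print({k:np.round(v,4).tolist() for k,v in p.items()})
print(ctrl.current_t(),ctrl.current_eef_rot(),ctrl.current_contact_force())
E
```

```text
top {'fx': 479.9732, 'fy': 479.9732, 'cx': 320.5302, 'cy': 243.8029, 'D': [-0.1034, 0.0, 0.0, 0.0, 0.0], 'pose': [[-0.0189, 0.9806, -0.1952, 0.4831], [-0.9995, -0.0137, 0.0279, 0.0206], [0.0247, 0.1956, 0.9804, 0.699], [0.0, 0.0, 0.0, 1.0]]}
side {'fx': 539.8005, 'fy': 539.8005, 'cx': 316.4908, 'cy': 243.1383, 'D': [-0.0631, 0.0, 0.0, 0.0, 0.0], 'pose': [[0.9957, 0.0426, -0.0822, 0.5098], [-0.0909, 0.6216, -0.7781, -0.6499], [0.018, 0.7822, 0.6228, 0.5502], [0.0, 0.0, 0.0, 1.0]]}
{'fx': 364.5531, 'fy': 364.5531, 'cx': 320.8347, 'cy': 247.5499, 'D': [-0.0319, 0.0, 0.0, 0.0, 0.0], 'T_tool_cam': [[-0.0002, 0.9644, 0.2643, 0.0745], [1.0, 0.0005, -0.0011, 0.0001], [-0.0012, 0.2643, -0.9644, -0.1708], [0.0, 0.0, 0.0, 1.0]]}
0.1 [[ 9.30573013e-01  3.66106217e-01 -3.23090112e-04]
 [ 3.66106351e-01 -9.30572434e-01  1.04145179e-03]
 [ 8.06232228e-05 -1.08743227e-03 -9.99999405e-01]] [ 0.0595614  -0.1012358  -0.68946647]
```

View pics/top0.png

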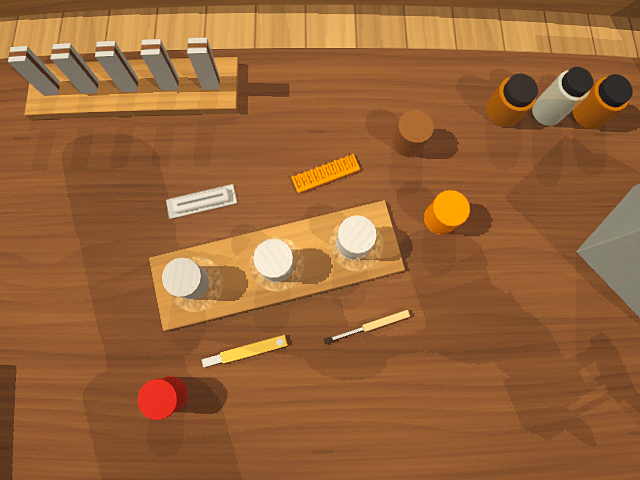

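View pics/side0.png

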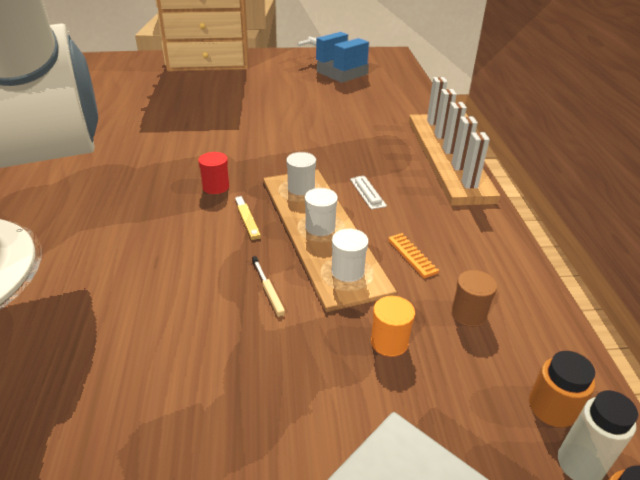

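The top view shows three bare-metal tins at (182,278), (273,260) and (357,237). The side view shows them at (301,172), (321,212) and (349,256).
Candidates: those three (wanted), plus red (158,399), orange (447,212) and brown (413,132), which are look-alikes and excluded by colour. The grey bottle at (562,97) isn't on the board.

```bash
cat > h.py <<'E'
from bench import ctrl
import cv2,numpy as np
def campose(n):
    p=ctrl.camera_params(n)
    if n!="wrist": return p,np.array(p["pose"])
    T=np.eye(4);T[:3,:3]=ctrl.current_eef_rot();T[:3,3]=ctrl.current_tool_pos()
    return p,T@np.array(p["T_tool_cam"])
def ray(p,T,uv):
    K=np.array([[p["fx"],0,p["cx"]],[0,p["fy"],p["cy"]],[0,0,1]])
    u=cv2.undistortPoints(np.array(uv,float).reshape(-1,1,2),K,np.array(p["D"])).reshape(-1,2)
    d=np.c_[u[:,0],-u[:,1],-np.ones(len(u))]@T[:3,:3].T
    return T[:3,3],d/np.linalg.norm(d,axis=1)[:,None]
def onplane(o,d,z): return o+d*((z-o[2])/d[:,2])[:,None]
def cross(o1,d1,o2,d2):
    A=np.c_[d1,-d2];s=np.linalg.lstsq(A,o2-o1,rcond=None)[0]
    a,b=o1+s[0]*d1,o2+s[1]*d2;return (a+b)/2,np.linalg.norm(a-b)
def lids(img,roi,vmin=195,smax=40,amin=150):
    h=cv2.cvtColor(img,cv2.COLOR_BGR2HSV);m=((h[...,1]<smax)&(h[...,2]>vmin)).astype(np.uint8)*255
    k=np.zeros_like(m);x0,y0,x1,y1=roi;k[y0:y1,x0:x1]=m[y0:y1,x0:x1]
    k=cv2.morphologyEx(k,cv2.MORPH_OPEN,np.ones((3,3)))
    cs=[cv2.convexHull(c) for c in cv2.findContours(k,cv2.RETR_EXTERNAL,2)[0] if cv2.contourArea(c)>amin]
    return [cv2.fitEllipse(c) for c in cs]
E
python3 - <<'E'
from h import *
t=cv2.imread("pics/top0.png");s=cv2.imread("pics/side0.png")
for img,pts in((t,[(182,278),(190,294),(273,260),(278,277),(357,237)]),(s,[(301,160),(301,180),(321,198),(321,222),(349,240),(349,268)])):
    h=cv2.cvtColor(img,cv2.COLOR_BGR2HSV);print([h[v,u].tolist() for u,v in pts])
et=lids(t,(150,215,390,310));es=lids(s,(270,140,380,290))
for e in et+es: print(np.round(e[0],1),np.round(e[1],1),round(e[2]))
v=[cv2.resize(i,None,fx=2.5,fy=2.5) for i in(t[200:330,150:400],s[140:290,270:390])]
for e in et: cv2.ellipse(v[0],((( e[0][0]-150)*2.5,(e[0][1]-200)*2.5),(e[1][0]*2.5,e[1][1]*2.5),e[2]),(255,0,255),1)
for e in es: cv2.ellipse(v[1],((( e[0][0]-270)*2.5,(e[0][1]-140)*2.5),(e[1][0]*2.5,e[1][1]*2.5),e[2]),(255,0,255),1)
c=np.zeros((720,640,3),np.uint8)
c[:325,:625]=v[0];c[340:340+375,:300]=v[1];cv2.imwrite("pics/c1.png",cv2.resize(c,(533,600)))
E
```

```text
[[20, 39, 225], [15, 67, 115], [19, 34, 247], [17, 61, 150], [19, 35, 245]]
[[25, 24, 255], [20, 41, 156], [30, 3, 255], [20, 39, 178], [30, 3, 255], [20, 36, 183]]
[180.9 276.6] [37.1 38.9] 43
[272.7 257.8] [37.7 38.5] 67
[356.8 234. ] [36.5 38.2] 101
[349.6 240. ] [22.6 35.5] 95
[320.3 197. ] [19.1 31.9] 95
[365.7 188.9] [16.  33.5] 133
[300.9 159.6] [14.4 28.2] 90
```

View pics/c1.png

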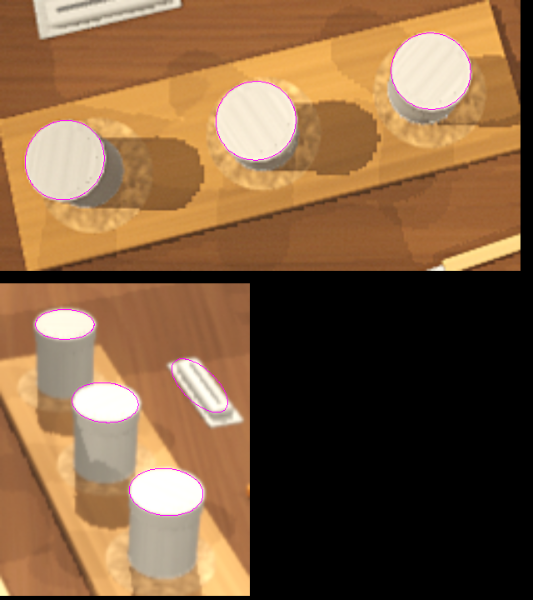

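The crop shows all three plain metal lids cleanly fitted in both views. The fourth side contour is the cover plate, so I drop it.

Run:
```python
from h import *
pt,Tt=campose("top");ps,Ts=campose("side")
tp=[(180.9,276.6),(272.7,257.8),(356.8,234.0)];sp=[(300.9,159.6),(320.3,197.0),(349.6,240.0)]
ct=[(163,329),(386,201),(405,269)];cs=[(264,178),(391,291),(330,304)]
o1,d1=ray(pt,Tt,tp+ct);o2,d2=ray(ps,Ts,sp+cs)
P=[]
for a,b in zip(d1,d2):
    x,e=cross(o1,a,o2,b);P.append(x);print(np.round(x,4),round(e,4))
P=np.array(P);v=P[0]-P[2];print("yaw from tins",np.degrees(np.arctan2(-v[0],v[1])),"board",np.degrees(np.arctan2(-(P[3]-P[5])[0],(P[3]-P[5])[1])))
np.save("P.npy",P[:3])
th=np.arctan2(-v[0],v[1])
for s in(0,90,-90):
  a=th+np.radians(s);R=np.array([[np.cos(a),np.sin(a),0],[np.sin(a),-np.cos(a),0],[0,0,-1]])
  print(s,[np.round(ctrl.ik([*p[:2],z],R),0).tolist() if ctrl.ik([*p[:2],z],R) is not None else None for p in P[:3] for z in(.03,.25)])
```

```text
[0.5669 0.1879 0.0706] 0.0005
[0.59   0.0664 0.071 ] 0.0002
[ 0.6212 -0.0464  0.0703] 0.0004
[0.4999 0.2273 0.011 ] 0.0003
[ 0.6804 -0.0976  0.0146] 0.0052
[ 0.5834 -0.1205  0.0167] 0.0065
yaw from tins 13.060025743789948 board 13.499365934237277
0 [[13.0, 39.0, 91.0, -0.0, 50.0, 90.0], [13.0, 24.0, 78.0, -0.0, 77.0, 90.0], [1.0, 39.0, 92.0, -0.0, 50.0, 78.0], [1.0, 24.0, 79.0, -0.0, 77.0, 78.0], [-10.0, 40.0, 87.0, -0.0, 52.0, 67.0], [-10.0, 26.0, 75.0, -0.0, 79.0, 67.0]]
90 [[13.0, 39.0, 91.0, -0.0, 50.0, -0.0], [13.0, 24.0, 78.0, -0.0, 77.0, -0.0], [1.0, 39.0, 92.0, -0.0, 50.0, -12.0], [1.0, 24.0, 79.0, -0.0, 77.0, -12.0], [-10.0, 40.0, 87.0, -0.0, 52.0, -23.0], [-10.0, 26.0, 75.0, -0.0, 79.0, -23.0]]
-90 [None, None, [1.0, 39.0, 92.0, -0.0, 50.0, 168.0], [1.0, 24.0, 79.0, -0.0, 77.0, 168.0], [-10.0, 40.0, 87.0, -0.0, 52.0, 157.0], [-10.0, 26.0, 75.0, -0.0, 79.0, 157.0]]
```

```bash
cat >> h.py <<'E'
a=np.radians(13.1+90);R=np.array([[np.cos(a),np.sin(a),0],[np.sin(a),-np.cos(a),0],[0,0,-1]])
E
python3 - <<'E'
from h import *
P=np.load("P.npy")
ctrl.goto([*P[0,:2],.16],R)
p,T=campose("wrist");img=ctrl.read_camera("wrist")
print(ctrl.current_t(),ctrl.current_tool_pos(),ctrl.current_contact_force(),ctrl.current_grip_width())
for e in lids(img,(0,0,640,480),180,45,800):
    o,d=ray(p,T,[e[0]]);print(np.round(e[0]),np.round(e[1]),onplane(o,d,.0705))
    cv2.ellipse(img,e,(255,0,255),1)
cv2.imwrite("pics/w1.png",img)
E
```

```text
3.1083 [0.56716408 0.18728245 0.1600263 ] [0.69473443 0.08096765 0.58354217] 0.9982414219198066
[315. 385.] [60. 62.] [[0.58870032 0.07339182 0.0705    ]]
[449. 242.] [ 36. 123.] [[0.65790624 0.21533919 0.0705    ]]
[321. 244.] [70. 79.] [[0.5660932  0.19264551 0.0705    ]]
```

View pics/w1.png

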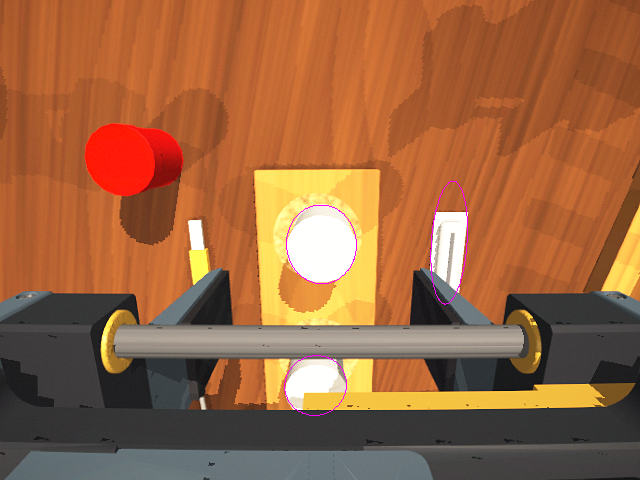

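The wrist view shows the left tin at (321,244), centred between the fingers. The red look-alike is well clear at (120,160). The position is good enough to grasp.

```bash
cat >> h.py <<'E'
def fz():
    v=[]
    for _ in range(10): v.append(ctrl.current_contact_force()[2]);ctrl.sleep(.02)
    return round(float(np.mean(v)),2)
ZG=.026
def feel(p):
    xy=list(p[:2])
    ctrl.move_l([*xy,.115],.2);ctrl.move_l([*xy,ZG],.08)
    f0=fz();ctrl.command_gripper(0.0);print("width",ctrl.current_grip_width()*91,"grip",ctrl.current_grasp_force())
    ctrl.move_l([*xy,ZG+.05],.06);ctrl.sleep(.3);f1=fz()
    print("f",f0,f1,"kg",(f0-f1)/9.81,"t",ctrl.current_t(),ctrl.current_tool_pos(),"m",np.round(ctrl.current_wrist_torque(),2))
def setdown(p):
    xy=list(p[:2])
    ctrl.move_l([*xy,ZG+.006],.07);print("touch",ctrl.move_l([*xy,ZG-.001],.02,contact_N=3),ctrl.current_tool_pos(),ctrl.current_contact_force())
    ctrl.command_gripper(1.0);ctrl.move_l([*xy,.115],.15);print("t",ctrl.current_t())
E
python3 - <<'E'
from h import *
P=np.load("P.npy");feel(P[0])
cv2.imwrite("pics/s1.png",ctrl.read_camera("side")[60:360,150:450])
E
```

```text
width 49.62810754393472 grip 29.99997854232788
f -0.15 -1.66 kg 0.15392456676860347 t 7.0667 [0.5669103  0.18790626 0.07592161] m [-0.01 -0.16 -0.01]
```

View pics/s1.png

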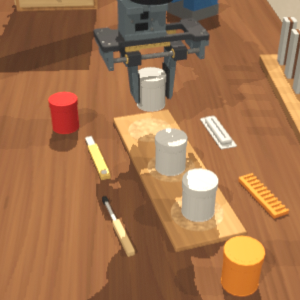

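The tin is lifted upright in the grip (crop 152,88) and weighs about 0.15 kg, so it's light. I'll set it down and feel the middle one.

Run:
```python
from h import *
P=np.load("P.npy");setdown(P[0]);feel(P[1])
cv2.imwrite("pics/s2.png",ctrl.read_camera("side")[60:360,150:450])
```

```text
touch True [0.56718022 0.1879734  0.02587579] [-0.38735965  1.28112645  6.21189778]
t 9.775
width 49.7225833029608 grip 29.998429119586945
f -0.04 -5.92 kg 0.599388379204893 t 14.125 [0.59000276 0.06645262 0.07594576] m [-0.01 -0.1  -0.03]
```

View pics/s2.png

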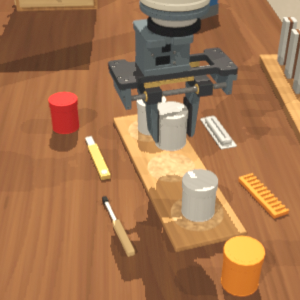

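The left tin is back upright on its place and the middle one is in the grip at about 0.60 kg. The third must be felt too, so I'll put this one back first.

Run:
```python
from h import *
P=np.load("P.npy");setdown(P[1]);feel(P[2])
```

```text
touch True [0.59040168 0.06646266 0.0259507 ] [-5.93666875e-03 -1.29991878e-01  6.86167426e+00]
t 16.8333
width 49.2663147926019 grip 29.998313784599304
f -0.07 -2.7 kg 0.2680937818552498 t 21.15 [ 0.62119514 -0.04637212  0.07590715] m [-0.02 -0.1   0.03]
```

The middle tin is heaviest (0.60 kg, against 0.15 and 0.27).

Run:
```python
from h import *
P=np.load("P.npy");setdown(P[2]);feel(P[1])
ctrl.move_l([*P[1,:2],ZG+.15],.1);ctrl.sleep(.5)
print(ctrl.current_tool_pos(),fz(),ctrl.current_grip_width()*91,ctrl.current_grasp_force(),ctrl.current_t())
cv2.imwrite("pics/s3.png",ctrl.read_camera("side")[30:360,150:450])
```

```text
touch True [ 0.6215573  -0.04644884  0.02587852] [ 0.49700415 -0.67804616  6.77458091]
t 23.8083
width 48.87002533403806 grip 29.99731957912445
f -0.13 -5.98 kg 0.5963302752293578 t 28.125 [0.59001282 0.06644822 0.07592188] m [ 0.   -0.16 -0.03]
[0.59000929 0.06645533 0.17593318] -6.2 49.5975356630856 29.99334990978241 29.9417
```

View pics/s3.png

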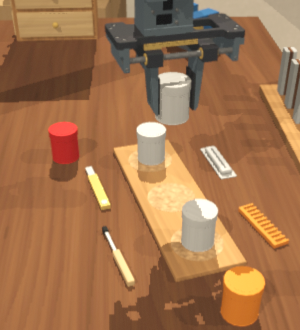

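The heaviest tin is held upright at (172,97) in the crop. The two light tins stand upright on their places at (151,145) and (199,225), and the bystanders haven't moved.

```bash
python3 -c "
from bench import ctrl
print(ctrl.sign_off())"
```

```text
the job is handed in; nothing more can be done
None
```

Job handed in at about 30 s: the middle tin is the heaviest (about 0.60 kg, against 0.15 kg left and 0.27 kg right) and is held upright 15 cm above the board, with the two light tins back upright on their places.

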